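Sort the craft things into their trays

TASK

A spool of thread, two blue peg-shaped clips and a marker pen are lying about on the worktop: put each one into the wooden tray that already holds one of its kind, on the tray's floor, with the spool standing upright, the clips lying flat and the pen lying lengthwise beside the other pen. Leave the things already in the trays where they are, and let go of everything.

Things in the scene. Friction and masses are not known exactly. Their poses are not given: they have to be found in the camera images.
- spool_tray: Shallow open wooden tray with a grey felt floor, 180 (its x) x 122 (its y) x 16 mm high outside; walls 6 mm thick, inside 168 x 110 mm, floor 6 mm above the worktop. Fixed to the worktop. Origin: centre of its underside; x along its length, z up. All three trays look alike; this is the one that already holds a spool.
- clip_tray: Shallow open wooden tray with a grey felt floor, 180 (its x) x 122 (its y) x 16 mm high outside; walls 6 mm thick, inside 168 x 110 mm, floor 6 mm above the worktop. Fixed to the worktop. Origin: centre of its underside; x along its length, z up. All three trays look alike; this is the one that already holds a clip.
- marker_tray: Shallow open wooden tray with a grey felt floor, 180 (its x) x 122 (its y) x 16 mm high outside; walls 6 mm thick, inside 168 x 110 mm, floor 6 mm above the worktop. Fixed to the worktop. Origin: centre of its underside; x along its length, z up. All three trays look alike; this is the one that already holds a marker pen, lying lengthwise about 30 mm from its middle line, on its +y side.
- tray_spool: Already in its tray, to be left there, in the tray's +x half, 37 to 57 mm from its middle: wooden thread spool, 36 mm diameter flanges at both ends, 50 mm tall, 35 g, standing upright. Origin: centre of its underside, z up along its axis.
- tray_clip: Already in its tray, to be left there, in the tray's +x half, 46 to 58 mm from its middle, its length across the tray (along the tray's y) to within 6 degrees: blue plastic clip like a clothes peg, two straight jaws side by side, rigid here, gripped across both, 72 mm long (its y axis), 15 mm wide (its x) and 12 mm tall, about 15 g, lying flat. Origin: centre of its underside, z up.
- tray_marker: Already in its tray, to be left there: marker pen, 135 mm long (its y axis), 16 mm thick, white barrel with a black cap, about 20 g, lying flat. Origin: middle of its length at its underside as it lies at the start (z up). It is round and can roll if pushed.
- loose_spool: To be sorted, on the worktop: wooden thread spool, 36 mm diameter flanges at both ends, 50 mm tall, 35 g, standing upright. Origin: centre of its underside, z up along its axis.
- loose_clip_1: To be sorted, on the worktop: blue plastic clip like a clothes peg, two straight jaws side by side, rigid here, gripped across both, 72 mm long (its y axis), 15 mm wide (its x) and 12 mm tall, about 15 g, lying flat. Origin: centre of its underside, z up.
- loose_clip_2: To be sorted, on the worktop: a second blue plastic clip like a clothes peg, two straight jaws side by side, rigid here, gripped across both, 72 mm long (its y axis), 15 mm wide (its x) and 12 mm tall, about 15 g, lying flat. Origin: centre of its underside, z up.
- loose_marker: To be sorted, on the worktop: marker pen, 135 mm long (its y axis), 16 mm thick, white barrel with a black cap, about 20 g, lying flat. Origin: middle of its length at its underside as it lies at the start (z up). It is round and can roll if pushed.

How it is judged:
At the end, for the whole second after the job is handed in: Each thing rests inside its tray on the floor: both spools upright and three clips flat (within 7 degrees), both pens level, within 14 degrees of the tray's length and 18 mm of its middle lengthwise; nothing on top of another, all at rest (x of loose_spool in the frame of spool_tray between -0.07 and 0.07 m and y of loose_spool in the frame of spool_tray between -0.042 and 0.042 m and z of loose_spool in the frame of spool_tray between 0 and 0.012 m and angle between each of loose_spool, tray_spool's own z axis and vertical below 0.12 rad and linear speed of each of loose_spool, tray_spool, loose_marker, tray_marker, loose_clip_1, loose_clip_2, tray_clip below 0.02 m/s and angular speed of each of loose_spool, tray_spool, loose_marker, tray_marker, loose_clip_1, loose_clip_2, tray_clip below 0.3 rad/s and x of tray_spool in the frame of spool_tray between -0.07 and 0.07 m and y of tray_spool in the frame of spool_tray between -0.042 and 0.042 m and z of tray_spool in the frame of spool_tray between 0 and 0.012 m and x of loose_marker in the frame of marker_tray between -0.018 and 0.018 m and y of loose_marker in the frame of marker_tray between -0.056 and 0.056 m and z of loose_marker in the frame of marker_tray between 0 and 0.026 m and angle between loose_marker's own y axis and vertical between 1.47 and 1.67 rad and angle between the y axis of each of loose_marker, tray_marker and the x axis of marker_tray, either way round below 0.25 rad and x of tray_marker in the frame of marker_tray between -0.018 and 0.018 m and y of tray_marker in the frame of marker_tray between -0.056 and 0.056 m and z of tray_marker in the frame of marker_tray between 0 and 0.026 m and angle between tray_marker's own y axis and vertical between 1.47 and 1.67 rad and x of loose_clip_1 in the frame of clip_tray between -0.077 and 0.077 m and y of loose_clip_1 in the frame of clip_tray between -0.048 and 0.048 m and z of loose_clip_1 in the frame of clip_tray between 0 and 0.021 m and ((angle between loose_clip_1's own z axis and vertical below 0.12 rad and z of loose_clip_1 in the frame of clip_tray below 0.009 m) or angle between loose_clip_1's own z axis and vertical above 3.02 rad) and x of loose_clip_2 in the frame of clip_tray between -0.077 and 0.077 m and y of loose_clip_2 in the frame of clip_tray between -0.048 and 0.048 m and z of loose_clip_2 in the frame of clip_tray between 0 and 0.021 m and ((angle between loose_clip_2's own z axis and vertical below 0.12 rad and z of loose_clip_2 in the frame of clip_tray below 0.009 m) or angle between loose_clip_2's own z axis and vertical above 3.02 rad) and x of tray_clip in the frame of clip_tray between -0.077 and 0.077 m and y of tray_clip in the frame of clip_tray between -0.048 and 0.048 m and z of tray_clip in the frame of clip_tray between 0 and 0.021 m and ((angle between tray_clip's own z axis and vertical below 0.12 rad and z of tray_clip in the frame of clip_tray below 0.009 m) or angle between tray_clip's own z axis and vertical above 3.02 rad)); the robot touches nothing.
It fails at once if the spool already in its tray was shifted by more than 20 mm (distance of tray_spool from where it was at the start of the episode above 0.02 m).
It fails at once if the clip already in its tray was shifted by more than 20 mm (distance of tray_clip from where it was at the start of the episode above 0.02 m).
It fails at once if the marker pen already in its tray was shifted by more than 20 mm (distance of tray_marker from where it was at the start of the episode above 0.02 m).
It also fails if it takes over 106 s, if anything falls off the work surface, if the arm or the gripper's body presses on something with over 40 N, if the wrist force passes 120 N, or if a joint passes its speed limit or range.

ROBOT

A 6-joint arm with a two-finger parallel gripper is mounted at the origin on a cart in front of the work surface, level with it; the furniture and walls round the work are solid. World frame = base frame: x ahead of the robot, y to its left, z up, the work surface at z = 0. Lengths are in m, angles in rad, forces in N, time in s.
With the tool pointing down it reaches from about 0.35 to 0.775 m from the base axis. Payload 7.3 kg.
Tool frame: the origin (TCP) lies midway between the tips of the shut fingers; the grasp point (between the pads) lies 19 mm behind it; z points along the fingers, y is the line along which they close (so a half turn about z gives the same grasp; the last joint's range is limited). The gripper opens to 92 mm and grips with 3 to 60 N. Pads are 19 mm wide; open, the fingers measure 130 mm over their backs; the gripper's body (75 mm by 190 mm) begins 47 mm behind the grasp point.
Start: joints at [1.016, 0.342, 1.524, -0, 1.275, -0.146], TCP at [0.209, 0.482, 0.227] pointing down, gripper open.
Joint ranges: [-2.53, 2.53], [-0.77, 2.02], [0.04, 2.7], [-1, 4.14], [0.28, 2.66], [-3.11, 3.11]. Speed limits (rad/s): [2.57, 2.57, 3.14, 3.14, 3.14, 3.14].

INTERFACE

Orientations are given as a unit quaternion [x, y, z, w].
In Python, from workcell import robot gives the robot as it stands.
- The arm moves only by the shell command python3 -m pendant 'ROWS' [OPENING]. ROWS is text: rows parted by semicolons, each of 6 numbers parted by spaces: the shift along the tool's x, y, z in m, then the turn, a rotation vector about the tool's x, y, z in rad. A call has 1 to 12 rows; each row shifts and turns the commanded pose from where the row before left it, along the tool's axes as they then stand; what a row does not reach is not made up. A row lasts 1/8 s, in which the tool goes at most 62.5 mm and 10.7 degrees, less where a joint would pass 70% of its speed; a pose out of reach is approached as far as the arm can. A call with a gripper value outside its range is refused whole. OPENING is the finger opening in m, from 0 to 0.0918, set as the call begins (- or left out, the last holds). The fingers move at their own pace and stop on an object; the grip force is fixed at half the most. Time passes only in rows, so rows that do not move let the fingers close. It gives the time, the measured TCP pose, the force, the opening and the grip force at its end, in the units of the state.
- robot.get_obs(): the state, without advancing time (a new reading comes with each control period).
- robot.grab_frame(name): name is "scene" or "side" or "wrist"; returns a dict with "frame" (384x512x3 uint8, blue, green, red), "depth" (384x512 float32, m along the optical axis (not along the pixel's ray), 0 where there is no reading), "camera_matrix" (3x3 intrinsics, pixels), "xyz" and "rotation" of the camera in the world. Camera axes: x right, y down, z forward; pixel columns grow to the right and rows downward; lengths in m; the calibration is good to about 2 mm. The wrist camera is an equidistant fisheye: a pixel r from the principal point sees the ray r / f radians off the axis. A picture is of the moment at which its call begins.
- robot.sign_off(): hands the job in; it is judged then, once.
Trained networks look in the newest picture that a camera, given by its name, has taken for a name from the list of things; names that differ only in an ending like _2 or _b are one class to them, and where a whole thing is asked for, a point or a joint stands for the part that bears it (a point fixed in the world has none). Each returns a list of dicts, best first, with "confidence" (0 to 1); they miss things now and then, are a little off and sometimes report something else, mostly with a low value. They report only what shows in the picture. A call takes as long as a camera call.
- robot.find_in(camera, name): "xyz" ([x, y, z] in m, in world coordinates, good to about 4 mm: the middle of the surface that is visible of it).
- robot.place_of(camera, name): "xyz" ([x, y, z] in m, in world coordinates, good to about 4 mm: a listed point, or the origin of a listed thing).
The state is a dict: "time_s": time; "q": joint angles; "dq": joint speeds; "joint_efforts": joint torques, N m; "ee_pos": TCP position; "tool_rot": TCP orientation; "contact_force": force on the tool from outside, world axes, zero at the start; "torque": the same for the moment, N m; "finger_gap": finger opening in m; "grasp_force": force on a finger pad.
Only numpy, scipy, OpenCV 4.12 (cv2) and the standard library are available. Lean on these libraries where they do the work, as an engineer would, in place of code of your own. Each camera call takes 0.05 s, during which the arm holds its last target. There are 200 camera calls.

## Working session

There is one attempt and no reset: what is moved stays moved. The work goes in short steps, Python scripts to look and compute and a shell command to move; the robot and the scene stay as the last step left them, time stands still between calls to the robot, and variables do not carry over. Pictures are saved under pics/ and viewed, at most 14 in all, crops included, and the job is handed in when it is done.

```bash
mkdir -p pics; python3 - <<'E'
from workcell import robot
import cv2, numpy as np
fs=[]
for c in ["scene","side"]:
    f=robot.grab_frame(c); cv2.imwrite(f"pics/{c}0.png",f["frame"])
    print(c,np.round(f["xyz"],3),np.round(f["rotation"],3).tolist(),np.round(f["camera_matrix"],1).tolist())
    for n in ["loose_spool","loose_clip_1","loose_marker","spool_tray","clip_tray","marker_tray","tray_spool","tray_clip","tray_marker"]:
        for fn in ("place_of",):
            print(n,[(np.round(d["xyz"],3).tolist(),round(d["confidence"],2)) for d in getattr(robot,fn)(c,n)])
o=robot.get_obs();print(o["time_s"],o["ee_pos"],o["tool_rot"])
E
```

```text
scene [0.187 0.767 0.946] [-0.221, 0.904, -0.356, 0.084] [[401.0, 0.0, 250.9], [0.0, 401.0, 190.0], [0.0, 0.0, 1.0]]
loose_spool [([0.474, 0.11, 0.001], 0.7)]
loose_clip_1 [([0.594, 0.16, -0.005], 0.5), ([0.605, -0.15, -0.004], 0.49)]
loose_marker []
spool_tray [([0.613, -0.0, -0.004], 0.8), ([0.47, 0.111, -0.004], 0.32)]
clip_tray [([0.506, -0.321, -0.001], 0.93)]
marker_tray [([0.508, 0.304, 0.004], 0.86)]
tray_spool [([0.659, 0.001, 0.01], 0.52)]
tray_clip [([0.565, -0.311, 0.006], 0.63)]
tray_marker [([0.611, 0.002, -0.008], 0.72)]
side [-0.006 -0.97   0.643] [0.83, -0.207, 0.136, -0.5] [[461.9, 0.0, 252.6], [0.0, 461.9, 187.9], [0.0, 0.0, 1.0]]
loose_spool []
loose_clip_1 [([0.596, 0.158, -0.005], 0.47), ([0.605, -0.148, 0.004], 0.42)]
loose_marker [([0.465, -0.129, -0.002], 0.62), ([0.621, -0.006, -0.002], 0.58)]
spool_tray [([0.62, -0.003, -0.001], 0.89)]
clip_tray [([0.51, -0.323, 0.004], 0.8)]
marker_tray [([0.512, 0.301, -0.005], 0.71)]
tray_spool [([0.655, 0.001, 0.002], 0.76)]
tray_clip [([0.563, -0.319, 0.006], 0.45)]
tray_marker [([0.5, 0.33, 0.008], 0.58)]
1.0 [0.20866091 0.48175224 0.22673319] [2.02979223e-01 9.79183044e-01 3.14961752e-05 4.35214023e-06]
```

View pics/scene0.png

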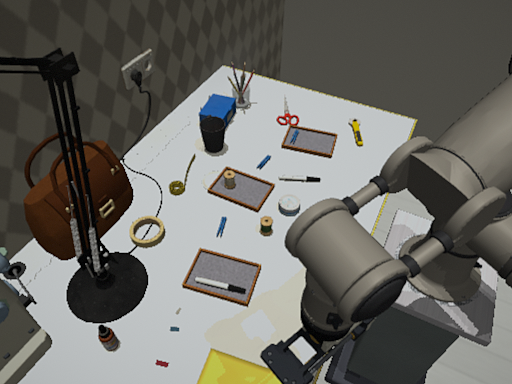

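View pics/side0.png

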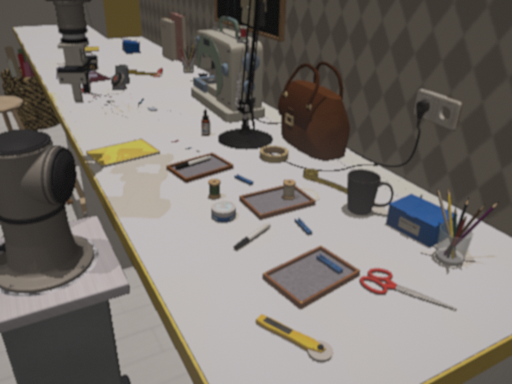

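```bash
cat > h.py <<'E'
from workcell import robot
import cv2, numpy as np
from scipy.spatial.transform import Rotation as R
def ortho(f,z,x0,x1,y0,y1,s=1.0,fish=False):
    # rows: x from x1 down to x0 ; cols: y from y1 down to y0 ; s px per mm
    X=np.arange(x1,x0,-0.001/s); Y=np.arange(y1,y0,-0.001/s)
    xx,yy=np.meshgrid(X,Y,indexing="ij")
    P=np.stack([xx,yy,np.full_like(xx,z)],-1)-np.array(f["xyz"])
    c=P@np.array(f["rotation"]); K=np.array(f["camera_matrix"])
    if fish:
        rr=np.hypot(c[...,0],c[...,1])+1e-12; t=np.arctan2(rr,c[...,2]); u=c[...,0]/rr*t; v=c[...,1]/rr*t
    else: u=c[...,0]/c[...,2]; v=c[...,1]/c[...,2]
    return cv2.remap(f["frame"],(K[0,0]*u+K[0,2]).astype(np.float32),(K[1,1]*v+K[1,2]).astype(np.float32),cv2.INTER_LINEAR)
def rects(m,x1,y1,s,amin):
    out=[]
    for c in cv2.findContours(m,cv2.RETR_EXTERNAL,cv2.CHAIN_APPROX_NONE)[0]:
        a=cv2.contourArea(c)/s/s
        if a<amin: continue
        w=np.array([[x1-p[0][1]*.001/s,y1-p[0][0]*.001/s] for p in c])
        (cx,cy),(a1,a2),an=cv2.minAreaRect((w*1000).astype(np.float32))
        if a1<a2: a1,a2,an=a2,a1,an+90
        out.append((round(cx/1000,4),round(cy/1000,4),round(a1),round(a2),round((an+90)%180-90,1)))
    return out  # x,y,len mm,wid mm, angle of the length from world x, deg
E
python3 - <<'E'
from h import *
for c in ["scene","side"]:
    f=robot.grab_frame(c); A=(0.36,0.78,-0.44,0.44)
    for nm,z,a in [("blue",.010,300),("brown",.014,8000)]:
        im=ortho(f,z,*A,1.0); h=cv2.cvtColor(im,cv2.COLOR_BGR2HSV)
        m=cv2.inRange(h,(95,100,40),(120,255,255)) if nm=="blue" else cv2.inRange(h,(0,70,40),(20,255,220))
        if nm=="brown": m=cv2.morphologyEx(m,cv2.MORPH_CLOSE,np.ones((5,5)))
        print(c,nm,rects(m,A[1],A[3],1.0,a))
    cv2.imwrite(f"pics/o_{c}.png",cv2.resize(im,None,fx=.9,fy=.9))
E
```

```text
Traceback (most recent call last):
  File "h.py", line 9, in ortho
    c=P@np.array(f["rotation"]); K=np.array(f["camera_matrix"])
      ~^~~~~~~~~~~~~~~~~~~~~~~~
ValueError: matmul: Input operand 1 has a mismatch in its core dimension 0, with gufunc signature (n?,k),(k,m?)->(n?,m?) (size 4 is different from 3)
```

```bash
sed -i 's/P@np.array(f\["rotation"\])/P@R.from_quat(f["rotation"]).as_matrix()/' h.py
python3 - <<'E'
from h import *
for c in ["scene","side"]:
    f=robot.grab_frame(c); A=(0.36,0.78,-0.44,0.44)
    for nm,z,a in [("blue",.010,300),("brown",.014,8000)]:
        im=ortho(f,z,*A,1.0); h=cv2.cvtColor(im,cv2.COLOR_BGR2HSV)
        m=cv2.inRange(h,(95,100,40),(120,255,255)) if nm=="blue" else cv2.inRange(h,(0,70,40),(20,255,220))
        if nm=="brown": m=cv2.morphologyEx(m,cv2.MORPH_CLOSE,np.ones((5,5)))
        print(c,nm,rects(m,A[1],A[3],1.0,a))
    cv2.imwrite(f"pics/o_{c}.png",cv2.resize(im,None,fx=.9,fy=.9))
E
```

```text
scene blue [(0.5667, -0.3255, 71, 15, -80.8), (0.5933, 0.1583, 72, 13, -73.2), (0.6055, -0.1494, 70, 15, 85.0)]
scene brown [(0.5073, 0.3025, 182, 128, 9.9), (0.5413, -0.3514, 238, 207, 9.5), (0.615, -0.0015, 184, 131, 0.0)]
side blue [(0.5909, 0.1516, 63, 11, -72.2)]
side brown [(0.5047, -0.3292, 187, 128, 9.4)]
```

View pics/o_scene.png

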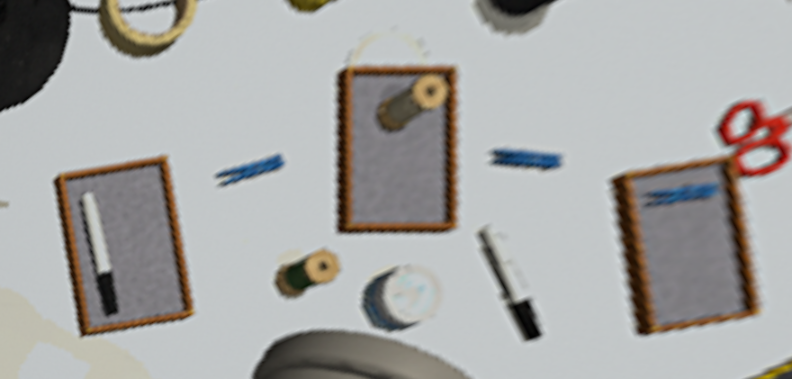

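View pics/o_side.png

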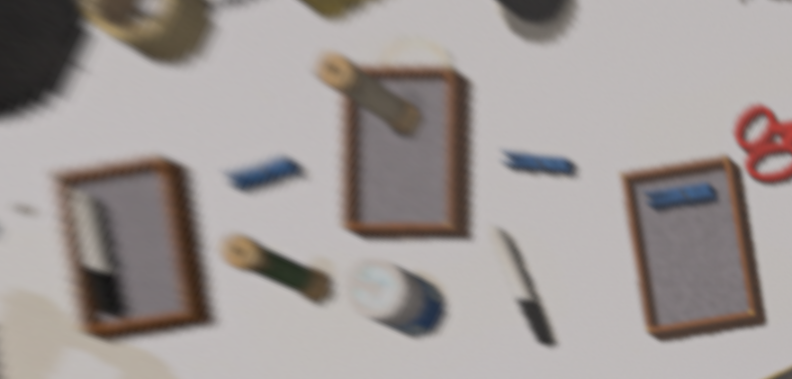

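```bash
cat > go.py <<'E'
import sys
from h import *
# usage: go.py x y z yaw(deg, direction of tool y): prints turn about tool z, then tool-frame shift after the turn
x,y,z,yaw=map(float,sys.argv[1:5]); o=robot.get_obs(); M=R.from_quat(o["tool_rot"]).as_matrix()
cur=np.degrees(np.arctan2(M[1,1],M[0,1])); d=(yaw-cur+90)%180-90
M2=R.from_euler("z",d,degrees=True).as_matrix()@M
print("yaw %.1f turn rad %.4f"%(cur,-np.radians(d)),"shift",np.round(M2.T@(np.array([x,y,z])-o["ee_pos"]),4),"tilt",round(M[2,2],4),"t",o["time_s"],"q6",round(o["q"][5],2))
E
python3 go.py .474 .110 .16 90
```

```text
yaw 66.6 turn rad -0.4088 shift [-0.2653 -0.3718  0.0667] tilt -1.0 t 1.15 q6 -0.15
```

```bash
python3 -m pendant '0 0 0 0 0 -0.136; 0 0 0 0 0 -0.136; 0 0 0 0 0 -0.137; -0.0295 -0.0413 0.0074 0 0 0; -0.0295 -0.0413 0.0074 0 0 0; -0.0295 -0.0413 0.0074 0 0 0; -0.0295 -0.0413 0.0074 0 0 0; -0.0295 -0.0413 0.0074 0 0 0; -0.0295 -0.0413 0.0074 0 0 0; -0.0295 -0.0413 0.0074 0 0 0; -0.0295 -0.0413 0.0074 0 0 0; -0.0295 -0.0413 0.0074 0 0 0' 0.07
python3 - <<'E'
from h import *
f=robot.grab_frame("wrist"); o=robot.get_obs(); x,y,z=o["ee_pos"]
print(o["ee_pos"],f["xyz"],f["camera_matrix"])
im=ortho(f,.05,x-.15,x+.15,y-.2,y+.2,1.0,True)
cv2.imwrite("pics/w1.png",np.hstack([f["frame"][::1,::1][:300,:400] if 0 else cv2.resize(f["frame"],(400,300)),im[:300,:400]]))
for c in("wrist","scene"):
  robot.grab_frame(c)
  for n in("loose_spool","loose_marker"): print(c,n,[(np.round(d["xyz"],4).tolist(),round(d["confidence"],2)) for d in robot.place_of(c,n)])
E
```

```text
time_s: 2.65
ee_pos: [0.4752, 0.1086, 0.1601]
tool_rot: [-0.0, 1.0, 0.0, 0.0]
contact_force: [0.3, 0.3, 0.3]
finger_gap: 0.0701
grasp_force: 0.0
[0.47841001 0.10424384 0.15927678] [0.40519601 0.1074169  0.3193007 ] [[297.31863964   0.         254.74992229]
 [  0.         297.31863964 195.83924881]
 [  0.           0.           1.        ]]
wrist loose_spool [([0.4704, 0.1092, 0.0032], 0.74)]
wrist loose_marker [([0.4709, -0.1273, -0.0037], 0.93)]
scene loose_spool [([0.4739, 0.1108, -0.0016], 0.68)]
scene loose_marker [([0.467, -0.1314, -0.0014], 0.7)]
```

View pics/w1.png

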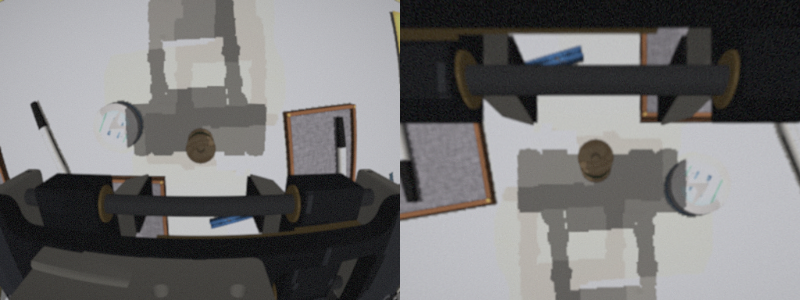

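The wrist view shows the spool top at (195,155) in the rectified half, i.e. (0.473, 0.109), clear of the tin.

```bash
python3 go.py .473 .109 .007 90
```

```text
yaw 90.1 turn rad 0.0015 shift [ 0.0006 -0.0022  0.1533] tilt -1.0 t 3.0 q6 -1.5
```

```bash
python3 -m pendant '0 0.001 0.03 0 0 0; 0 0 0.03 0 0 0; 0 0 0.03 0 0 0; 0 0 0.025 0 0 0; 0 0 0.02 0 0 0; 0 0 0.018 0 0 0; 0 0 0 0 0 0; 0 0 0 0 0 0'; python3 -m pendant '0 0 0 0 0 0; 0 0 0 0 0 0; 0 0 0 0 0 0; 0 0 0 0 0 0; 0 0 0 0 0 0; 0 0 0 0 0 0; 0 0 -0.03 0 0 0; 0 0 -0.03 0 0 0; 0 0 -0.02 0 0 0; 0 0 0 0 0 0' 0.01; python3 go.py .575 -.001 .10 90
```

```text
time_s: 4.0
ee_pos: [0.4745, 0.1118, 0.0079]
tool_rot: [-0.001, 1.0, 0.0, 0.001]
contact_force: [-0.3, 0.2, 0.0]
finger_gap: 0.0697
grasp_force: 0.0
time_s: 5.25
ee_pos: [0.4752, 0.1112, 0.0882]
tool_rot: [-0.0, 1.0, 0.0, 0.002]
contact_force: [0.5, -0.2, -0.7]
finger_gap: 0.0358
grasp_force: 30.0
yaw 90.0 turn rad 0.0003 shift [-0.0999 -0.1122 -0.0115] tilt -1.0 t 5.25 q6 -1.5
```

```bash
python3 -m pendant '-0.025 -0.028 -0.003 0 0 0; -0.025 -0.028 -0.003 0 0 0; -0.025 -0.028 -0.003 0 0 0; -0.025 -0.028 -0.003 0 0 0; 0 0 0 0 0 0; 0 0 0 0 0 0; 0 0 0 0 0 0' ; python3 go.py .575 -.001 .0145 90
```

```text
time_s: 6.12
ee_pos: [0.5733, 0.0, 0.0985]
tool_rot: [-0.001, 1.0, 0.0, -0.001]
contact_force: [-0.1, 0.4, -0.3]
finger_gap: 0.0354
grasp_force: 30.0
yaw 90.1 turn rad 0.0011 shift [-0.0018 -0.0011  0.084 ] tilt -1.0 t 6.125 q6 -1.71
```

```bash
python3 -m pendant '0 0 0.03 0 0 0; 0 0 0.025 0 0 0; 0 0 0.015 0 0 0; 0 0 0.008 0 0 0; 0 0 0.004 0 0 0; 0 0 0.002 0 0 0; 0 0 0 0 0 0; 0 0 0 0 0 0; 0 0 0 0 0 0'
```

```text
time_s: 7.25
ee_pos: [0.5744, -0.0009, 0.0154]
tool_rot: [-0.0, 1.0, -0.0, 0.0]
contact_force: [-0.4, -0.8, -0.8]
finger_gap: 0.0355
grasp_force: 30.0
```

```bash
python3 -m pendant '0 0 0.0015 0 0 0; 0 0 0 0 0 0; 0 0 0 0 0 0; 0 0 0 0 0 0'; python3 -m pendant '0 0 0 0 0 0; 0 0 0 0 0 0; 0 0 0 0 0 0; 0 0 0 0 0 0; 0 0 -0.03 0 0 0; 0 0 -0.04 0 0 0; 0 0 -0.04 0 0 0; 0 0 -0.02 0 0 0; 0 0 0 0 0 0' 0.056; python3 go.py .468 -.128 .12 113
```

```text
time_s: 7.75
ee_pos: [0.5743, -0.0009, 0.0136]
tool_rot: [-0.0, 1.0, 0.0, 0.0]
contact_force: [0.2, -0.2, -0.0]
finger_gap: 0.0356
grasp_force: 30.0
time_s: 8.88
ee_pos: [0.5752, -0.001, 0.1452]
tool_rot: [-0.0, 1.0, -0.0, 0.002]
contact_force: [0.1, 1.0, -0.3]
finger_gap: 0.0562
grasp_force: 0.0
yaw 90.0 turn rad -0.4012 shift [ 0.1484 -0.0751  0.0247] tilt -1.0 t 8.875 q6 -1.71
```

```bash
python3 -m pendant '0 0 0 0 0 -0.134; 0 0 0 0 0 -0.134; 0 0 0 0 0 -0.133; 0.037 -0.0188 0.001 0 0 0; 0.037 -0.0188 0.001 0 0 0; 0.037 -0.0188 0.001 0 0 0; 0.037 -0.0188 0.001 0 0 0; 0 0 0 0 0 0; 0 0 0 0 0 0; 0 0 0 0 0 0' 0.045
python3 - <<'E'
from h import *
f=robot.grab_frame("wrist"); o=robot.get_obs(); x,y,z=o["ee_pos"]; print(x,y,z)
im=ortho(f,.008,.36,.66,-.25,.05,1.5,True)
cv2.imwrite("pics/w2.png",im)
for n in("loose_marker",): print(n,[(np.round(d["xyz"],4).tolist(),round(d["confidence"],2)) for d in robot.place_of("wrist",n)])
E
python3 go.py .468 -.128 .003 113
```

```text
time_s: 10.12
ee_pos: [0.4679, -0.1271, 0.1392]
tool_rot: [-0.2, 0.98, 0.0, -0.0]
contact_force: [0.1, 0.1, -0.1]
finger_gap: 0.0449
grasp_force: 0.0
0.46785853264144883 -0.12706978134912025 0.13927625042631797
loose_marker [([0.4689, -0.1273, -0.0042], 0.95), ([0.5943, 0.158, -0.0002], 0.59)]
yaw 113.1 turn rad 0.0011 shift [ 0.0002 -0.0009  0.1363] tilt -1.0 t 10.225 q6 -2.4
```

View pics/w2.png

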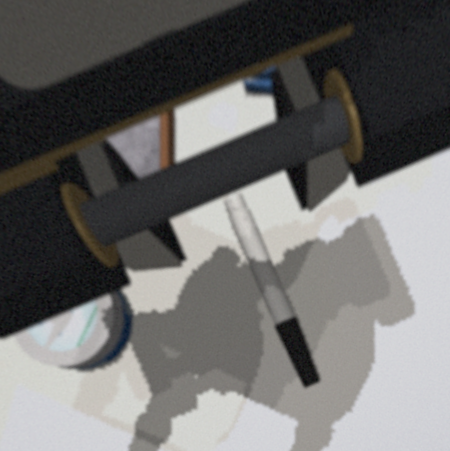

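The pen runs from (233,200) to (312,382): centre about (0.467,-0.129), 23.4°.

```bash
python3 -m pendant '0.001 -0.001 0.035 0 0 0; 0 -0.001 0.035 0 0 0; 0 0 0.03 0 0 0; 0 0 0.02 0 0 0; 0 0 0.01 0 0 0; 0 0 0.006 0 0 0; 0 0 0 0 0 0; 0 0 0 0 0 0'; python3 -m pendant '0 0 0 0 0 0; 0 0 0 0 0 0; 0 0 0 0 0 0; 0 0 0 0 0 0; 0 0 0 0 0 0; 0 0 0 0 0 0; 0 0 -0.02 0 0 0; 0 0 -0.04 0 0 0; 0 0 -0.04 0 0 0; 0 0 -0.02 0 0 0; 0 0 0 0 0 0' 0.005; python3 go.py .42 .15 .13 99.9
```

```text
time_s: 11.22
ee_pos: [0.4677, -0.1303, 0.0042]
tool_rot: [-0.199, 0.98, -0.0, 0.001]
contact_force: [-0.8, 0.7, 0.1]
finger_gap: 0.0451
grasp_force: 0.0
time_s: 12.6
ee_pos: [0.4681, -0.1304, 0.1247]
tool_rot: [-0.199, 0.98, -0.001, 0.001]
contact_force: [1.0, -0.4, -0.9]
finger_gap: 0.0143
grasp_force: 30.0
yaw 113.0 turn rad 0.2284 shift [-0.0009  0.2845 -0.0059] tilt -1.0 t 12.6 q6 -2.4
```

```bash
python3 -m pendant '0 0 0 0 0 0.114; 0 0 0 0 0 0.114; 0 0.047 0 0 0 0; 0 0.047 0 0 0 0; 0 0.047 0 0 0 0; 0 0.047 0 0 0 0; 0 0.047 0 0 0 0; 0 0.047 0 0 0 0; 0 0 0 0 0 0; 0 0 0 0 0 0'; python3 go.py .5114 .2833 .012 99.9
python3 - <<'E'
from h import *
robot.grab_frame("scene")
for n in("marker_tray","tray_marker","loose_spool"): print(n,[(np.round(d["xyz"],4).tolist(),round(d["confidence"],2)) for d in robot.place_of("scene",n)])
E
```

```text
time_s: 13.85
ee_pos: [0.4181, 0.1474, 0.1226]
tool_rot: [-0.087, 0.996, -0.0, -0.001]
contact_force: [0.0, 0.1, -0.9]
finger_gap: 0.0151
grasp_force: 30.0
yaw 100.0 turn rad 0.0012 shift [-0.1154  0.1179  0.1104] tilt -1.0 t 13.85 q6 -1.58
marker_tray [([0.51, 0.3049, 0.0006], 0.55), ([0.6571, 0.0018, 0.0082], 0.48)]
tray_marker [([0.6152, 0.0005, -0.0052], 0.74), ([0.4976, 0.3339, 0.0049], 0.63)]
loose_spool [([0.4193, 0.1473, 0.1175], 0.74), ([0.505, -0.3228, 0.0006], 0.67), ([0.5719, -0.0001, 0.0027], 0.48)]
```

```bash
python3 -m pendant '-0.029 0.0295 0 0 0 0; -0.029 0.0295 0 0 0 0; -0.029 0.0295 0 0 0 0; -0.0285 0.0295 0 0 0 0; 0 0 0 0 0 0; 0 0 0 0 0 0; 0 0 0 0 0 0'; python3 go.py .5114 .2833 .011 99.9
python3 - <<'E'
from h import *
f=robot.grab_frame("scene")
im=cv2.resize(f["frame"][210:340,150:320],None,fx=3,fy=3,interpolation=cv2.INTER_CUBIC)
g=robot.grab_frame("wrist"); cv2.imwrite("pics/m1.png",np.hstack([im[:384],g["frame"][:,:290] if 0 else cv2.resize(g["frame"],(288,384-168))[:0].reshape(0,288,3) if 0 else np.zeros((384,1,3),np.uint8)]))
E
```

```text
time_s: 14.92
ee_pos: [0.5117, 0.2826, 0.1236]
tool_rot: [-0.086, 0.996, -0.0, -0.0]
contact_force: [0.2, -1.0, -0.2]
finger_gap: 0.0145
grasp_force: 30.0
yaw 99.8 turn rad -0.0009 shift [1.000e-04 8.000e-04 1.126e-01] tilt -1.0 t 14.925 q6 -1.37
```

View pics/m1.png

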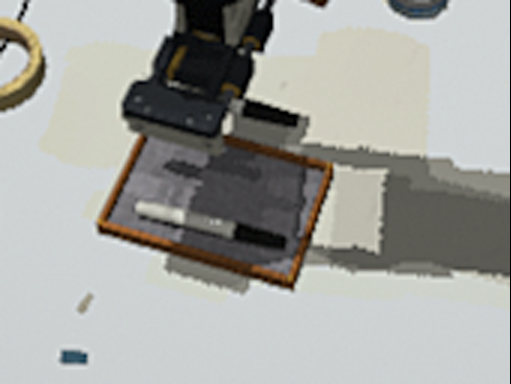

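The pen hangs parallel to the tray pen (cap at (270,110), tray pen at (210,220)); lowering.

```bash
python3 -m pendant '0 0 0.035 0 0 0; 0 0 0.03 0 0 0; 0 0 0.02 0 0 0; 0 0 0.013 0 0 0; 0 0 0.008 0 0 0; 0 0 0.004 0 0 0; 0 0 0.002 0 0 0; 0 0 0 0 0 0; 0 0 0 0 0 0; 0 0 0 0 0 0'
```

```text
time_s: 16.27
ee_pos: [0.5122, 0.2839, 0.0119]
tool_rot: [-0.087, 0.996, 0.0, 0.0]
contact_force: [-0.0, 0.2, -0.4]
finger_gap: 0.0143
grasp_force: 30.0
```

```bash
python3 -m pendant '0 0 0.0015 0 0 0; 0 0 0 0 0 0; 0 0 0 0 0 0; 0 0 0 0 0 0'; python3 -m pendant '0 0 0 0 0 0; 0 0 0 0 0 0; 0 0 0 0 0 0; 0 0 0 0 0 0; 0 0 -0.01 0 0 0; 0 0 -0.02 0 0 0; 0 0 -0.04 0 0 0; 0 0 -0.04 0 0 0; 0 0 -0.02 0 0 0; 0 0 0 0 0 0' 0.023; python3 go.py .594 .158 .14 16.8
```

```text
time_s: 16.77
ee_pos: [0.5121, 0.2838, 0.0101]
tool_rot: [-0.086, 0.996, 0.0, 0.0]
contact_force: [1.4, 1.0, -1.0]
finger_gap: 0.0144
grasp_force: 30.0
time_s: 18.02
ee_pos: [0.5131, 0.2842, 0.1424]
tool_rot: [-0.087, 0.996, 0.001, 0.002]
contact_force: [0.7, -0.9, -1.4]
finger_gap: 0.0231
grasp_force: 0.0
yaw 99.9 turn rad 1.4508 shift [-0.1442  0.041   0.0031] tilt -1.0 t 18.025 q6 -1.37
```

```bash
python3 -m pendant '0 0 0 0 0 0.161; 0 0 0 0 0 0.161; 0 0 0 0 0 0.161; 0 0 0 0 0 0.161; 0 0 0 0 0 0.161; 0 0 0 0 0 0.161; 0 0 0 0 0 0.161; 0 0 0 0 0 0.161; 0 0 0 0 0 0.161; 0 0 0 0 0 0; 0 0 0 0 0 0' 0.04; python3 go.py .594 .158 .14 16.8
```

```text
time_s: 19.4
ee_pos: [0.5118, 0.2837, 0.1395]
tool_rot: [0.594, 0.804, -0.0, -0.0]
contact_force: [0.4, 0.5, 0.1]
finger_gap: 0.0397
grasp_force: 0.0
yaw 17.1 turn rad 0.0049 shift [-0.1441  0.0424 -0.0006] tilt -1.0 t 19.4 q6 0.08
```

```bash
python3 -m pendant '-0.036 0.0106 0 0 0 0; -0.036 0.0106 0 0 0 0; -0.036 0.0106 0 0 0 0; -0.036 0.0106 0 0 0 0; 0 0 0 0 0 0; 0 0 0 0 0 0; 0 0 0 0 0 0'
python3 - <<'E'
from h import *
f=robot.grab_frame("wrist"); A=(.48,.75,.0,.3)
im=ortho(f,.010,*A,2.0,True);h=cv2.cvtColor(im,cv2.COLOR_BGR2HSV)
print(rects(cv2.inRange(h,(95,100,30),(120,255,255)),A[1],A[3],2.0,100))
print([(np.round(d["xyz"],4).tolist(),round(d["confidence"],2)) for d in robot.place_of("wrist","loose_clip_1")])
g=robot.grab_frame("scene")
cv2.imwrite("pics/c1.png",np.hstack([im[:540,:540:][::1],]) if 0 else np.hstack([cv2.resize(im,(400,360)),cv2.resize(g["frame"],(400,300))[:,:].copy() if 0 else cv2.resize(ortho(g,.014,.39,.63,.16,.42,1.5),(400,360))]))
E
python3 go.py .594 .158 .004 16.8
```

```text
time_s: 20.27
ee_pos: [0.5939, 0.1593, 0.1401]
tool_rot: [0.595, 0.804, 0.0, -0.0]
contact_force: [-0.6, -0.3, -0.5]
finger_gap: 0.0398
grasp_force: 0.0
[(0.5973, 0.156, 61, 4, -73.9)]
[([0.5963, 0.1565, -0.0009], 0.92)]
yaw 17.0 turn rad 0.0033 shift [-0.0011 -0.0005  0.1362] tilt -1.0 t 20.425 q6 -0.16
```

View pics/c1.png

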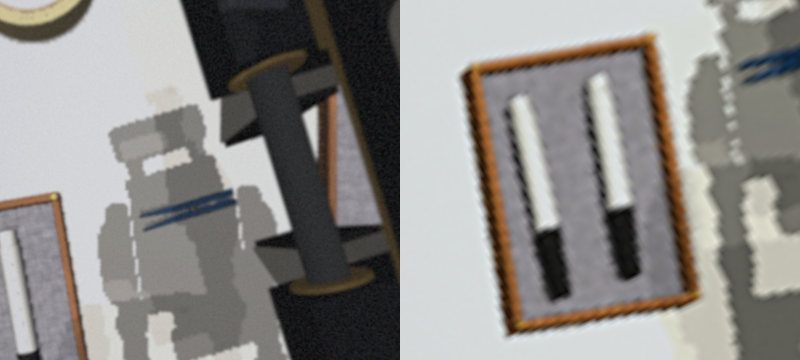

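Right half: both pens lie parallel in the tray ((535,195) and (615,177)). Left half: the clip lies at (190,210), i.e. (0.595,0.157), already under the gripper.

```bash
python3 -m pendant '0 0.001 0.035 0 0 0; 0 0 0.035 0 0 0; 0 0 0.03 0 0 0; 0 0 0.02 0 0 0; 0 0 0.01 0 0 0; 0 0 0.006 0 0 0; 0 0 0 0 0 0; 0 0 0 0 0 0'; python3 -m pendant '0 0 0 0 0 0; 0 0 0 0 0 0; 0 0 0 0 0 0; 0 0 0 0 0 0; 0 0 0 0 0 0; 0 0 0 0 0 0; 0 0 -0.02 0 0 0; 0 0 -0.04 0 0 0; 0 0 -0.04 0 0 0; 0 0 -0.03 0 0 0; 0 0 0 0 0 0' 0.003; python3 go.py .508 -.325 .13 9.5
```

```text
time_s: 21.42
ee_pos: [0.596, 0.1587, 0.005]
tool_rot: [0.596, 0.803, 0.001, 0.001]
contact_force: [0.1, 0.2, 0.0]
finger_gap: 0.0401
grasp_force: 0.0
time_s: 22.8
ee_pos: [0.5969, 0.1589, 0.1366]
tool_rot: [0.595, 0.803, 0.002, 0.002]
contact_force: [-0.2, -0.5, -1.1]
finger_gap: 0.0143
grasp_force: 30.0
yaw 16.9 turn rad 0.1292 shift [-0.4626 -0.1676  0.0061] tilt -1.0 t 22.8 q6 -0.16
```

```bash
python3 -m pendant '0 0 0 0 0 0.129; -0.046 -0.0165 0 0 0 0; -0.046 -0.0165 0 0 0 0; -0.046 -0.0165 0 0 0 0; -0.046 -0.0165 0 0 0 0; -0.046 -0.0165 0 0 0 0; -0.046 -0.0165 0 0 0 0; -0.046 -0.0165 0 0 0 0; -0.046 -0.0165 0 0 0 0; -0.046 -0.0165 0 0 0 0; -0.046 -0.0165 0 0 0 0; 0 0 0 0 0 0'; python3 -m pendant '0 0 0 0 0 0; 0 0 0 0 0 0'
python3 - <<'E'
from h import *
g=robot.grab_frame("side")
for n in("clip_tray","tray_clip"): print(n,[(np.round(d["xyz"],4).tolist(),round(d["confidence"],2)) for d in robot.place_of("side",n)])
f=robot.grab_frame("wrist")
for n in("clip_tray","tray_clip"): print(n,[(np.round(d["xyz"],4).tolist(),round(d["confidence"],2)) for d in robot.place_of("wrist",n)])
A=(.37,.65,-.45,-.2)
cv2.imwrite("pics/c2.png",np.hstack([cv2.resize(ortho(f,.014,*A,1.5,True),(375,420)),cv2.resize(ortho(g,.014,*A,1.5),(375,420))]))
E
python3 go.py .509 -.3227 .012 9.5
```

```text
time_s: 24.3
ee_pos: [0.5072, -0.3251, 0.1321]
tool_rot: [0.648, 0.762, -0.0, -0.001]
contact_force: [-0.5, 0.7, -0.3]
finger_gap: 0.0146
grasp_force: 30.0
time_s: 24.55
ee_pos: [0.5089, -0.3208, 0.1335]
tool_rot: [0.645, 0.764, 0.0, -0.001]
contact_force: [0.3, 0.2, 0.6]
finger_gap: 0.0148
grasp_force: 30.0
clip_tray [([0.509, -0.3213, 0.0039], 0.81)]
tray_clip [([0.5636, -0.3211, 0.0055], 0.58)]
clip_tray [([0.5043, -0.3253, -0.0003], 0.93)]
tray_clip [([0.5657, -0.3164, 0.0065], 0.89), ([0.6064, -0.1474, 0.0027], 0.45)]
yaw 9.6 turn rad 0.0011 shift [-0.0009 -0.0002  0.1222] tilt -1.0 t 24.85 q6 -0.86
```

View pics/c2.png

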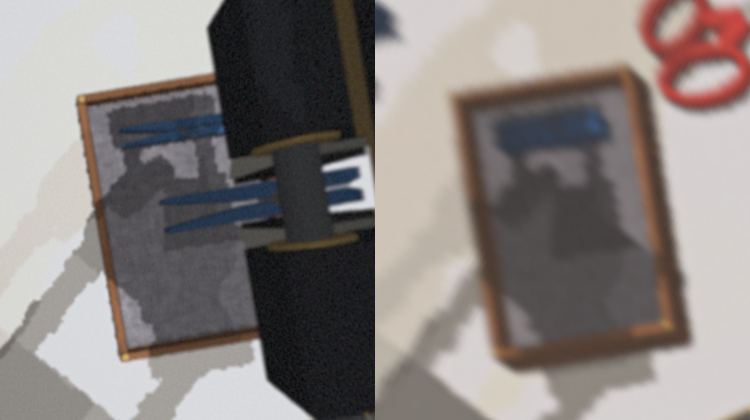

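```bash
python3 go.py .508 -.325 .012 9.5; python3 -m pendant '-0.003 -0.001 0.035 0 0 0; 0 0 0.035 0 0 0; 0 0 0.02 0 0 0; 0 0 0.016 0 0 0; 0 0 0.01 0 0 0; 0 0 0.004 0 0 0; 0 0 0.002 0 0 0; 0 0 0 0 0 0; 0 0 0 0 0 0; 0 0 0 0 0 0'
```

```text
yaw 9.6 turn rad 0.0011 shift [-0.003  -0.0015  0.1222] tilt -1.0 t 24.85 q6 -0.86
time_s: 26.1
ee_pos: [0.5084, -0.3255, 0.0124]
tool_rot: [0.646, 0.763, 0.0, 0.0]
contact_force: [0.1, -0.7, 0.2]
finger_gap: 0.014
grasp_force: 30.0
```

```bash
python3 -m pendant '0 0 0.0015 0 0 0; 0 0 0 0 0 0; 0 0 0 0 0 0; 0 0 0 0 0 0'; python3 -m pendant '0 0 0 0 0 0; 0 0 0 0 0 0; 0 0 0 0 0 0; 0 0 0 0 0 0; 0 0 -0.01 0 0 0; 0 0 -0.02 0 0 0; 0 0 -0.04 0 0 0; 0 0 -0.04 0 0 0; 0 0 -0.02 0 0 0; 0 0 0 0 0 0; 0 0 0 0 0 0' 0.023; python3 go.py .605 -.149 .14 -5
```

```text
time_s: 26.6
ee_pos: [0.5082, -0.3254, 0.0106]
tool_rot: [0.646, 0.763, 0.0, -0.0]
contact_force: [-0.1, -0.7, -0.9]
finger_gap: 0.0146
grasp_force: 30.0
time_s: 27.98
ee_pos: [0.5078, -0.325, 0.1398]
tool_rot: [0.646, 0.763, 0.0, -0.001]
contact_force: [-0.1, 0.0, -1.1]
finger_gap: 0.0228
grasp_force: 0.0
yaw 9.5 turn rad 0.2533 shift [ 0.1838  0.0815 -0.    ] tilt -1.0 t 27.975 q6 -0.86
```

```bash
python3 -m pendant '0 0 0 0 0 0.127; 0 0 0 0 0 0.127; 0.046 0.0204 0 0 0 0; 0.046 0.0204 0 0 0 0; 0.046 0.0204 0 0 0 0; 0.046 0.0204 0 0 0 0; 0 0 0 0 0 0; 0 0 0 0 0 0; 0 0 0 0 0 0' 0.04
python3 - <<'E'
from h import *
f=robot.grab_frame("wrist"); A=(.5,.75,-.28,.0)
im=ortho(f,.010,*A,2.0,True);h=cv2.cvtColor(im,cv2.COLOR_BGR2HSV)
print(rects(cv2.inRange(h,(95,100,30),(120,255,255)),A[1],A[3],2.0,60))
for c in("wrist","side"):
  g=robot.grab_frame(c)
  print([(np.round(d["xyz"],4).tolist(),round(d["confidence"],2)) for d in robot.place_of(c,"loose_clip_1")])
cv2.imwrite("pics/c3.png",np.hstack([cv2.resize(im,(400,360)),cv2.resize(ortho(g,.014,.37,.65,-.45,-.1,1.5),(400,320+40))]))
E
python3 go.py .605 -.149 .005 -5
```

```text
time_s: 29.1
ee_pos: [0.605, -0.1505, 0.1401]
tool_rot: [0.738, 0.675, -0.0, -0.0]
contact_force: [0.3, -1.0, -1.2]
finger_gap: 0.0404
grasp_force: 0.0
[(0.6, -0.1705, 26, 4, 84.3), (0.602, -0.139, 34, 4, -90.0), (0.6083, -0.1519, 63, 4, 84.8)]
[([0.6088, -0.148, 0.0043], 0.79)]
[([0.5085, -0.3265, 0.0027], 0.65), ([0.603, -0.1482, 0.0018], 0.57)]
yaw -5.1 turn rad -0.0019 shift [ 0.001  -0.0006  0.1357] tilt -1.0 t 29.35 q6 -0.28
```

View pics/c3.png

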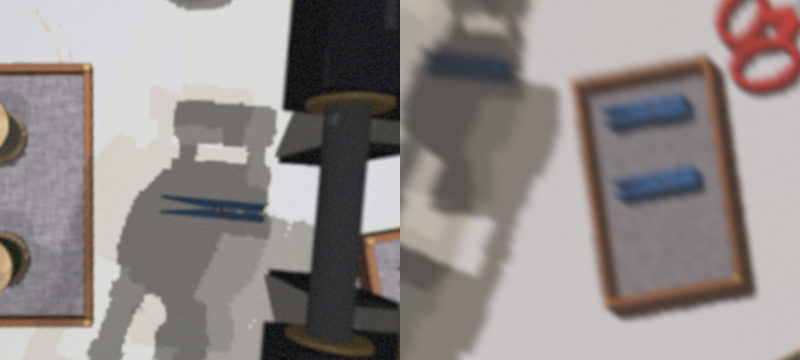

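First clip lies in the tray ((660,185), right half) beside the tray clip; second clip at (213,208) left, i.e. (0.605,-0.15).

```bash
python3 -m pendant '0 0 0.035 0 0 0; 0 0 0.035 0 0 0; 0 0 0.03 0 0 0; 0 0 0.02 0 0 0; 0 0 0.01 0 0 0; 0 0 0.006 0 0 0; 0 0 0 0 0 0; 0 0 0 0 0 0'; python3 -m pendant '0 0 0 0 0 0; 0 0 0 0 0 0; 0 0 0 0 0 0; 0 0 0 0 0 0; 0 0 0 0 0 0; 0 0 0 0 0 0; 0 0 -0.02 0 0 0; 0 0 -0.04 0 0 0; 0 0 -0.04 0 0 0; 0 0 -0.03 0 0 0; 0 0 0 0 0 0' 0.003; python3 go.py .4647 -.3322 .13 9.5
```

```text
time_s: 30.35
ee_pos: [0.6063, -0.1495, 0.0055]
tool_rot: [0.738, 0.675, 0.0, 0.001]
contact_force: [0.5, -0.2, -0.3]
finger_gap: 0.0397
grasp_force: 0.0
time_s: 31.72
ee_pos: [0.6071, -0.1498, 0.1371]
tool_rot: [0.738, 0.675, 0.001, 0.002]
contact_force: [-0.3, -0.4, 0.8]
finger_gap: 0.0141
grasp_force: 30.0
yaw -5.0 turn rad -0.2538 shift [-0.1564 -0.1706  0.0065] tilt -1.0 t 31.725 q6 -0.28
```

```bash
python3 -m pendant '0 0 0 0 0 -0.127; 0 0 0 0 0 -0.127; -0.0313 -0.0341 0 0 0 0; -0.0313 -0.0341 0 0 0 0; -0.0313 -0.0341 0 0 0 0; -0.0313 -0.0341 0 0 0 0; -0.0313 -0.0341 0 0 0 0; 0 0 0 0 0 0; 0 0 0 0 0 0; 0 0 0 0 0 0'; python3 go.py .4647 -.3322 .0125 9.5
```

```text
time_s: 32.98
ee_pos: [0.464, -0.3307, 0.134]
tool_rot: [0.645, 0.764, 0.0, -0.0]
contact_force: [-0.3, 0.8, 0.3]
finger_gap: 0.0144
grasp_force: 30.0
yaw 9.6 turn rad 0.0017 shift [-0.0017  0.0005  0.1215] tilt -1.0 t 32.975 q6 -0.92
```

```bash
python3 -m pendant '-0.001 0 0.035 0 0 0; 0 0 0.035 0 0 0; 0 0 0.02 0 0 0; 0 0 0.016 0 0 0; 0 0 0.01 0 0 0; 0 0 0.004 0 0 0; 0 0 0.002 0 0 0; 0 0 0 0 0 0; 0 0 0 0 0 0; 0 0 0 0 0 0'
```

```text
time_s: 34.22
ee_pos: [0.4637, -0.3329, 0.0129]
tool_rot: [0.646, 0.763, 0.0, 0.0]
contact_force: [-1.0, 0.1, -0.4]
finger_gap: 0.0145
grasp_force: 30.0
```

Lower to contact, release, rise and move aside for a last look.

```bash
python3 -m pendant '0 0 0.002 0 0 0; 0 0 0 0 0 0; 0 0 0 0 0 0; 0 0 0 0 0 0'; python3 -m pendant '0 0 0 0 0 0; 0 0 0 0 0 0; 0 0 0 0 0 0; 0 0 0 0 0 0; 0 0 -0.01 0 0 0; 0 0 -0.02 0 0 0; 0 0 -0.04 0 0 0; 0 0 -0.04 0 0 0; 0 0 -0.04 0 0 0; 0 0 -0.04 0 0 0; 0 0 0 0 0 0; 0 0 0 0 0 0' 0.023
python3 - <<'E'
from h import *
a=robot.grab_frame("side"); b=robot.grab_frame("scene"); A=(.37,.72,-.45,.42)
cv2.imwrite("pics/end.png",cv2.resize(np.vstack([ortho(a,.014,*A,.8),ortho(b,.014,*A,.8)]),None,fx=1.05,fy=1.05))
for c in("side","scene"):
  for n in("loose_spool","loose_clip_1","loose_marker"): print(c,n,[(np.round(d["xyz"],4).tolist(),round(d["confidence"],2)) for d in robot.place_of(c,n)])
E
```

```text
time_s: 34.72
ee_pos: [0.4638, -0.333, 0.0108]
tool_rot: [0.646, 0.763, 0.0, 0.0]
contact_force: [-0.4, -0.5, 3.5]
finger_gap: 0.0142
grasp_force: 30.0
time_s: 36.22
ee_pos: [0.4632, -0.3325, 0.2003]
tool_rot: [0.646, 0.763, 0.0, -0.0]
contact_force: [0.7, 0.9, -0.1]
finger_gap: 0.0232
grasp_force: 0.0
side loose_spool [([0.574, 0.0013, 0.0058], 0.79)]
side loose_clip_1 [([0.4621, -0.3325, 0.008], 0.61), ([0.5073, -0.3222, 0.0008], 0.52)]
side loose_marker [([0.5118, 0.2831, 0.0025], 0.7)]
scene loose_spool [([0.5719, 0.0, 0.0033], 0.67)]
scene loose_clip_1 [([0.4606, -0.33, 0.0039], 0.56), ([0.5075, -0.3233, 0.0029], 0.36)]
scene loose_marker [([0.5104, 0.284, 0.0015], 0.72)]
```

View pics/end.png

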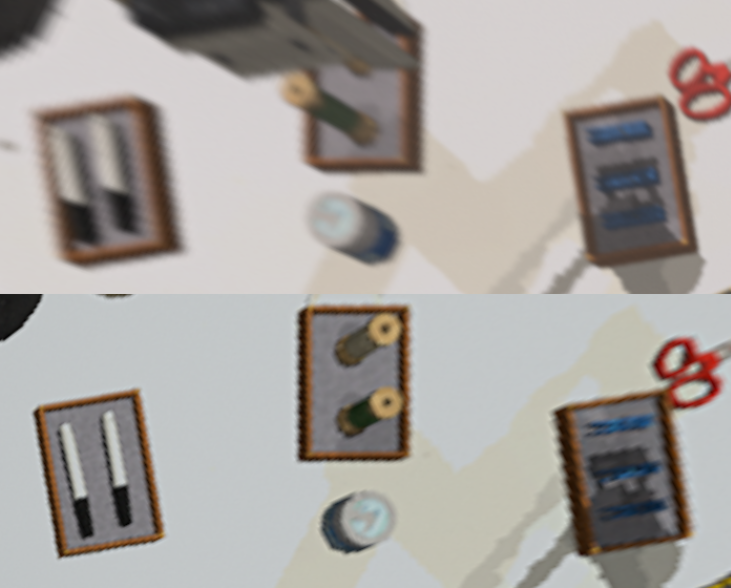

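Everything is in place: two pens parallel in the left tray (75,480)/(117,470), two upright spools in the middle tray (360,345)/(365,415), and three clips across the right tray (620,425)/(625,470)/(632,510).

```bash
python3 -c "
from workcell import robot
print(robot.sign_off())"
```

```text
the job is handed in; nothing more can be done
None
```

The spool, both clips and the marker pen are each in their matching tray and released, the last pictures show them lying as asked, and I handed the job in at about 36 s of the allowed 106 s; the hand-in gave no verdict.

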